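# Set the label gauge over a packed tub and hold it

### The job

Push the lidded tub across the table, sliding flat on the steel, until it rests against both upright posts of the label gauge. Then press the gauge's lock button fully down and draw the telescoping arm out by its hand grip until its pointer lines up with the index mark clipped to the scale. The arm is spring-loaded, so keep hold of it there: finish while still holding it at the mark, with the tub still against the posts and the other things on the table left where they are.

Things in the scene. Friction and masses are not known exactly. Their poses are not given: they have to be found in the camera images.
- gauge: Label gauge, fixed on the table: aluminium channel 250 x 44 mm, top at 110 mm, on a dark base plate, with a grey nose block at the front end and a low foot with two upright steel posts. Origin: on the table, on the centre line, 20 mm ahead of the channel's front end. x is the way the arm comes out (roughly from the robot's left to its right), z up; channel at x -270 to -20 mm.
- seat (a point): Spot on the table (height 0, unmarked) where the tub's middle is when the tub touches both posts: at x = 109 mm in the gauge's frame. The posts are 16 mm thick, 70 mm high, at gauge x = 60 mm, y = +40 and -40 mm.
- tub: Closed round white tub with a lid, 110 mm across (body 106 mm), 62 mm high, 0.28 to 0.56 kg, loose, at first on the robot's right. Origin: centre of its underside. Too wide to grip: push it from its side away from the gauge.
- lock (a joint): Travel of the lock button in m: 0 up (locked), 0.008 fully down; the arm comes free at about 0.006. About 4 N presses it, and it stays down when let go. While it is up the arm cannot be drawn out more than 2 mm.
- lock_top (a point): Centre of the top of the lock button: round, grey, 24 mm across, standing 11 mm out of the dark collar on the gauge's nose block, 134 mm above the table when up, at gauge x = -45 mm. Pressed straight down.
- boom (a joint): How far the telescoping arm is drawn out, in m: 0 home (at the start), 0.16 the end of its travel. A spring draws it home with 3 N at home to 5 N at full length, so it runs back if let go.
- grip: Hand grip of the telescoping arm: upright black block, 26 mm along the arm, 24 mm across it (y), 44 mm high, on the arm's front end (a bar 18 mm wide, 16 mm high). Origin: centre of its underside, 104 mm above the table, at gauge x = 20 mm when home; axes as the gauge's. Grip it across the arm from above. It moves along gauge x only and passes over the tub.
- pointer (a point): Tip of the arm's pointer: a thin black needle (3 mm wide) that sticks up at the arm's rear end and points sideways (gauge +y) over the white scale, 117 mm above the table; it moves with the arm along the gauge's x axis.
- mark: Index mark: small steel clip, 16 mm wide, 18 mm above the scale, on the outer edge of the white scale (lines every 10 mm, longer every 50), its 3 mm wide tongue pointing at the arm's pointer. Origin: tip of the tongue on the scale's top, 112 mm above the table; axes as the gauge's. Fixed for the run, 70 to 140 mm along gauge x ahead of the pointer's start: the arm is drawn out by that much.
- label_roll: Bystander: white paper label roll, a ring 90 mm across and 50 mm high, standing on its flat side, beyond the tub's path; origin: centre of its underside.
- jar: Bystander: small clear jar with steel cap, 56 mm across, 65 mm high, beyond the tub's path; origin: centre of its underside.
- bottle: Bystander: upright green bottle, 68 mm across, 160 mm high, near left; origin: centre of its underside.
- trays: Bystander: stack of white rectangular trays, 145 x 195 x 50 mm, near right; origin: centre of its underside.
- pen: Bystander: black marker pen, 14 mm thick, 130 mm long, lying beyond the tub; origin: under its middle.
- scoop: Bystander: steel long-handled spoon, 180 mm, lying near the robot; origin: under its middle.
- tape: Bystander: brown cardboard-coloured ring of tape, 96 mm across, 48 mm high, near the robot on its right; origin: centre of its underside.
- bowl: Bystander: steel bowl, 80 mm across, 40 mm high, near the robot; origin: centre of its underside.

How it is judged:
On the way, in this order (a step that is already met when the one before it is completed fails the run):
1. the tub stands against both posts (within 12 mm of the seat), the button still up and the arm still home (horizontal distance between tub and seat below 0.012 m and linear speed of tub below 0.02 m/s and value of joint lock below 0.003 m and value of joint boom below 0.005 m), for 0.2 s.
2. the lock button is pressed down while the arm is still home (value of joint lock above 0.0065 m and value of joint boom below 0.008 m), for 0.1 s.
At the end, for the whole second after the job is handed in: The arm stands still with its pointer within 6 mm of the index mark along the scale, the robot's fingers bear on the hand grip with at least 1.5 N, the lock button is down, and the tub stands flat, within 12 mm of the spot where it touches both posts (x of pointer in the frame of mark between -0.006 and 0.006 m and velocity of joint boom between -0.01 and 0.01 m/s and contact force between the fingers and grip above 1.5 N and value of joint lock above 0.006 m and horizontal distance between tub and seat below 0.012 m and angle between tub's own z axis and vertical below 0.1 rad and linear speed of tub below 0.02 m/s); the arm keeps its last pose, push and grip.
It fails at once if the tub is lifted more than 20 mm or tipped more than 0.3 rad (height (world z) of tub above 0.02 m or angle between tub's own z axis and vertical above 0.3 rad).
It fails at once if a bystander is moved more than 40 mm (distance of any of label_roll, jar, bottle, trays, pen, scoop, tape, bowl from where it was at the start of the episode above 0.04 m).
It also fails if it takes over 64 s, if anything falls off the work surface, if the arm or the gripper's body presses on something with over 40 N, if the wrist force passes 120 N, or if a joint passes its speed limit or range.

### The arm

A 6-joint arm with a two-finger parallel gripper is mounted at the origin on the work surface. World frame = base frame: x ahead of the robot, y to its left, z up, the work surface at z = 0. Lengths are in m, angles in rad, forces in N, time in s.
With the tool pointing down it reaches from about 0.275 to 0.825 m from the base axis. Payload 4.9 kg.
Tool frame: the origin (TCP) lies midway between the tips of the shut fingers; the grasp point (between the pads) lies 19 mm behind it (bot.grip_depth is the distance from the TCP to the grasp point, in m); y points along the fingers, x is the direction in which the jaws open and shut, and the axes are right-handed (so a half turn about y gives the same grasp; the last joint's range is limited). The gripper opens to 85 mm and grips with 20 to 120 N. Pads are 22 mm wide; open, the fingers measure 114 mm over their backs; the gripper's body (76 mm by 85 mm) begins 54 mm behind the grasp point. The pads swing forward as they close: fully open they stand 13 mm farther back than shut.
Start: joints at [-1.468, 0.326, -0.193, 1.052, 0, 1.437], TCP at [0.129, -0.535, 0.231] pointing down, gripper open.
Joint ranges: [-2.65, 2.65], [-0.97, 1.79], [-1.3, 1.35], [-1.93, 2.1], [-1.47, 1.37], [-3.14, 3.14]. Speed limits (rad/s): [2.57, 2.57, 3.14, 3.14, 3.14, 3.14].

### API

Orientations are given as a unit quaternion [w, x, y, z].
In Python, from cell import bot gives the robot as it stands. Calls block until the motion is done:
- bot.move_pose(position, orientation): joint-space move of the TCP to a pose.
- bot.move_linear(position, speed=0.15, rotation=None, until_force=None): straight line of the TCP; rotation=None keeps the orientation; speed is the mean speed in m/s. With until_force (N) it stops when the force on the tool has changed by that much, and returns True; else False.
- bot.goto_joints(angles): joint-space move.
- bot.set_gripper(opening, grasp_force=None): opening from 0.0 (shut) to 1.0 (fully open); grasp_force is the grip in N (None keeps the last); returns when the fingers have stopped.
- bot.wait(seconds).
- bot.solve_ik(position, orientation): joint angles nearest the present ones, or None.
- bot.camera(name): name is "side" or "top"; returns the picture (400x640x3 uint8, red, green, blue); there is no depth.
- bot.calibration(name): a dict with "mtx" (3x3 intrinsics, pixels), "k1" (the pictures are not rectified: a ray, as slopes to the right and down, at radius r is drawn at 1 + k1 r^2 times it, then the intrinsics apply), "extrinsics" (4x4, takes a point from world to camera coordinates). Camera axes: x right, y down, z forward; pixel columns grow to the right and rows downward; lengths in m; the calibration is good to about 2 mm. A picture is of the moment at which its call begins. calibration takes no time and is no camera call.
A pose or a line that the arm cannot do raises bot.PlanningError and nothing moves.
- bot.close_job(): hands the job in, once; it reports no verdict.
Trained networks look in the newest picture that a camera, given by its name, has taken for a name from the list of things; names that differ only in an ending like _2 or _b are one class to them, and where a whole thing is asked for, a point or a joint stands for the part that bears it (a point fixed in the world has none). Each returns a list of dicts, best first, with "confidence" (0 to 1); they miss things now and then, are a little off and sometimes report something else, mostly with a low value. They report only what shows in the picture. A call takes as long as a camera call.
- bot.search_frame(camera, thing): "bbox" ([left, top, width, height] in pixels, round what is visible of it).
Readings, each from a call of its own:
- bot.read_clock(): time.
- bot.read_joint_positions(): joint angles.
- bot.read_joint_vel(): joint speeds.
- bot.read_joint_efforts(): joint torques, N m.
- bot.read_position(): TCP position.
- bot.read_tool_rot(): TCP orientation.
- bot.read_ft_force(): force on the tool from outside, world axes, zero at the start.
- bot.read_moment(): the same for the moment, N m.
- bot.read_gripper_width(): opening from 0.0 (shut) to 1.0 (fully open).
Only numpy, scipy, OpenCV 4.12 (cv2) and the standard library are available. Lean on these libraries where they do the work, as an engineer would, in place of code of your own. Each camera call takes 0.05 s, during which the arm holds its last target.

## Working session

There is one attempt and no reset: what is moved stays moved. The work goes in short steps, each a Python script; the robot and the scene stay as the last script left them, time stands still between calls to the robot, and variables do not carry over. Pictures are saved under pics/ and viewed, and the job is handed in when it is done.

```bash
ls -la; mkdir -p pics
python3 - <<'E'
from cell import bot
import cv2,numpy as np
np.set_printoptions(precision=4,suppress=True)
for n in ["side","top"]:
    im=bot.camera(n); cv2.imwrite(f"pics/{n}0.png",im[:,:,::-1])
    c=bot.calibration(n); print(n,c)
    for t in ["gauge","tub","lock_top","grip","pointer","mark","label_roll","jar","bottle","trays","pen","scoop","tape","bowl"]:
        try:
            r=bot.search_frame(n,t); print(t,[([round(float(v),1) for v in d["bbox"]],round(d["confidence"],2)) for d in r[:2]])
        except Exception as e: print(t,e)
print(bot.read_clock(),bot.read_tool_rot())
E
```

```text
total 12
drwxr-xr-x  3 agent agent 4096 Dec  6 15:14 .
drwxr-xr-x 23 root  root  4096 Dec  6 15:14 ..
drwxr-xr-x  2 agent agent 4096 Dec  6 15:14 pics
side {'mtx': array([[365.0742,   0.    , 314.351 ],
       [  0.    , 365.0742, 201.8384],
       [  0.    ,   0.    ,   1.    ]]), 'k1': -0.04060786120649434, 'extrinsics': array([[-0.8457, -0.5334,  0.0172,  0.4435],
       [-0.3307,  0.4985, -0.8014,  0.2678],
       [ 0.4189, -0.6834, -0.5979,  0.9794],
       [ 0.    ,  0.    ,  0.    ,  1.    ]])}
gauge [([180.3, 210.4, 115.0, 116.8], 0.67)]
tub [([320.2, 172.5, 27.3, 31.8], 0.71)]
lock_top [([295.9, 262.7, 47.1, 33.8], 0.45), ([393.9, 154.4, 27.2, 36.1], 0.32)]
grip [([187.0, 208.8, 89.0, 76.7], 0.71)]
pointer [([186.8, 211.1, 87.8, 74.7], 0.94)]
mark [([381.9, 188.7, 27.1, 29.3], 0.33)]
label_roll []
jar [([271.2, 169.9, 14.0, 23.6], 0.82), ([220.4, 237.9, 8.1, 9.7], 0.33)]
bottle [([287.0, 293.6, 30.6, 60.4], 0.81)]
trays [([393.4, 153.6, 22.4, 35.9], 0.84), ([188.1, 211.6, 85.9, 75.5], 0.3)]
pen [([299.3, 169.0, 17.2, 8.5], 0.63), ([319.4, 173.4, 30.0, 31.4], 0.54)]
scoop [([
[... 560 characters left out ...]
57.7, 163.4, 118.8, 44.7], 0.62)]
tub [([358.1, 176.0, 39.0, 36.0], 0.89)]
lock_top [([230.0, 179.3, 7.2, 8.8], 0.6)]
grip [([165.2, 172.9, 97.1, 14.4], 0.57)]
pointer [([164.8, 179.7, 99.4, 10.9], 0.7)]
mark []
label_roll [([293.7, 120.4, 29.8, 25.7], 0.82)]
jar [([347.3, 119.7, 16.9, 22.4], 0.87)]
bottle [([170.7, 258.0, 37.7, 22.3], 0.91)]
trays [([439.1, 239.3, 74.3, 56.2], 0.85), ([170.3, 256.6, 35.0, 22.3], 0.28)]
pen [([382.2, 137.1, 39.5, 8.5], 0.63), ([344.6, 118.7, 18.4, 23.0], 0.39)]
scoop [([223.3, 237.3, 59.5, 20.5], 0.79)]
tape [([379.9, 248.9, 31.5, 34.6], 0.93), ([441.1, 236.7, 72.3, 57.2], 0.66)]
bowl [([339.9, 230.5, 23.3, 31.0], 0.72)]
1.5 [ 0.5556 -0.5555  0.4375 -0.4374]
```

Run:
```python
import cv2
a=cv2.imread("pics/top0.png"); 
cv2.imwrite("pics/top0c.png",cv2.resize(a[100:310,140:540],(800,420),interpolation=cv2.INTER_CUBIC))
cv2.imwrite("pics/top0g.png",cv2.resize(a[150:220,150:290],(800,400),interpolation=cv2.INTER_CUBIC))
b=cv2.imread("pics/side0.png")
cv2.imwrite("pics/side0c.png",cv2.resize(b[140:370,160:430],(704,600),interpolation=cv2.INTER_CUBIC))
```

```text
(no output)
```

View pics/top0c.png

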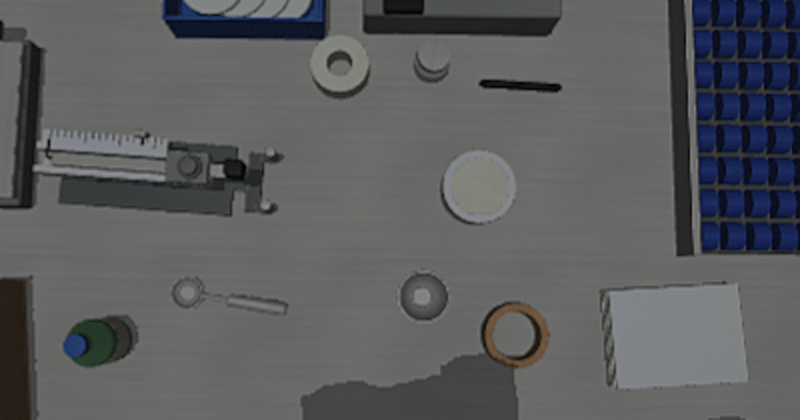

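View pics/top0g.png

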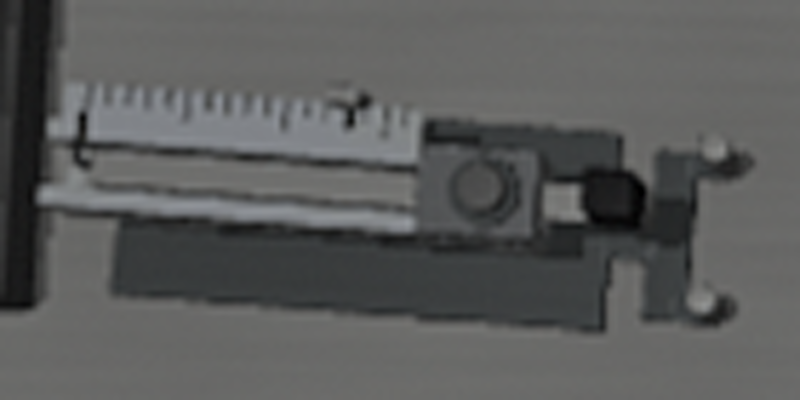

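View pics/side0c.png

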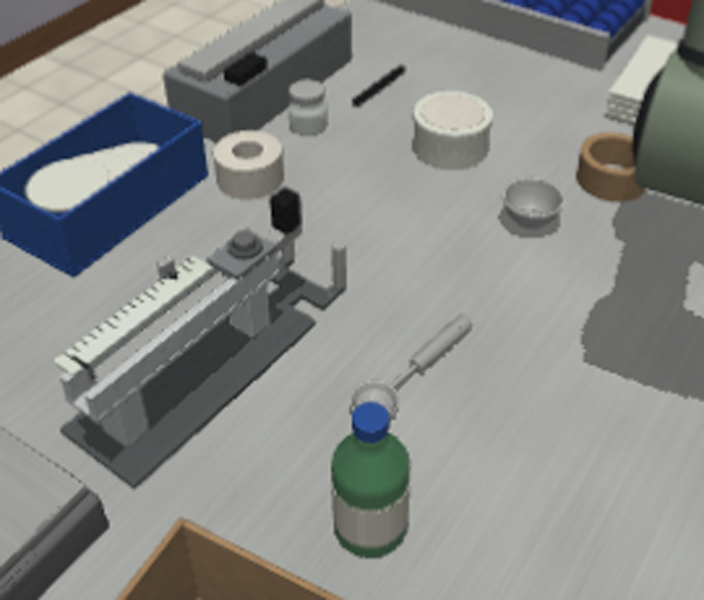

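Run:
```python
import cv2
b=cv2.imread("pics/side0.png")
cv2.imwrite("pics/side0g.png",cv2.resize(b[205:305,180:310],(780,600),interpolation=cv2.INTER_CUBIC))
```

```text
(no output)
```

View pics/side0g.png

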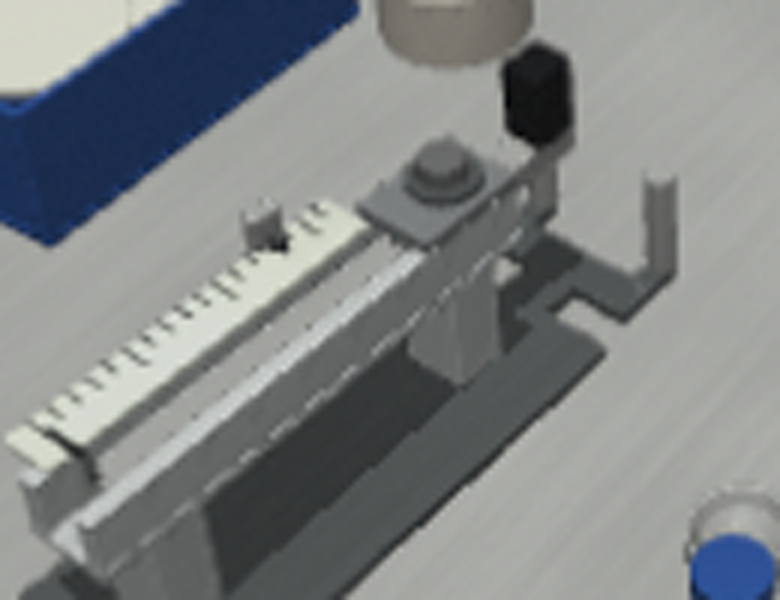

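```bash
cat > h.py <<'E'
from cell import bot
import cv2,numpy as np,json
from scipy.optimize import least_squares
from scipy.spatial.transform import Rotation as R
np.set_printoptions(precision=4,suppress=True)
def proj(cam,P):
    c=bot.calibration(cam); E=c["extrinsics"]; p=E[:3,:3]@np.asarray(P,float)+E[:3,3]
    s=p[:2]/p[2]; s=s*(1+c["k1"]*(s@s)); return c["mtx"][:2,:2]@s+c["mtx"][:2,2]
def toW(g,p): # gauge frame -> world
    c,s=np.cos(g[2]),np.sin(g[2]); return np.array([g[0]+c*p[0]-s*p[1],g[1]+s*p[0]+c*p[1],p[2]])
def pix(x,y,s,ox,oy): return np.array([(x+.5)/s-.5+ox,(y+.5)/s-.5+oy])
def shot(cam,name,box,s):
    im=bot.camera(cam)[:,:,::-1].copy(); cv2.imwrite(f"pics/{name}_full.png",im)
    x0,y0,x1,y1=box; cv2.imwrite(f"pics/{name}.png",cv2.resize(im[y0:y1,x0:x1],None,fx=s,fy=s,interpolation=cv2.INTER_CUBIC))
def quat(g): # jaws along gauge y, fingers down
    jx=toW([0,0,g[2]],[0,1,0]); y=np.array([0,0,-1.]); z=np.cross(jx,y)
    q=R.from_matrix(np.c_[jx,y,z]).as_quat(); return q[[3,0,1,2]]
def quat2(g):
    jx=-toW([0,0,g[2]],[0,1,0]); y=np.array([0,0,-1.]); z=np.cross(jx,y)
    q=R.from_matrix(np.c_[jx,y,z]).as_quat(); return q[[3,0,1,2]]
E
cat > fit.py <<'E'
from h import *
T=lambda x,y:pix(x,y,800/140,150,150); S=lambda x,y:pix(x,y,6,180,205)
obs=[("top",T(482,187),"b"),("top",T(716,148),"p1"),("top",T(710,297),"p2"),("top",T(82,113),"ptr"),("top",T(348,125),"mk"),
("side",S(440,153),"b"),("side",S(660,178),"p2"),("side",S(48,432),"ptr"),("side",S(283,245),"mk"),("side",S(540,55),"g"),]
def pts(v): return {"b":[-.045,0,.134],"p1":[.06,.04,.07],"p2":[.06,-.04,.07],"g":[.02,0,.148],"ptr":[v[3],v[4],.117],"mk":[v[5],v[6],.112]}
def res(v):
    P=pts(v); return np.concatenate([proj(c,toW(v,P[k]))-o for c,o,k in obs])
r=least_squares(res,[.55,.05,-1.6,-.27,.02,-.13,.02],loss="soft_l1")
v=r.x; print(v,"draw",v[5]-v[3]); print(res(v).reshape(-1,2))
g=v[:3]
tu=least_squares(lambda t:np.concatenate([proj("top",[t[0],t[1],.062])-pix(479,187,2,140,100),proj("side",[t[0],t[1],.062])-pix(453,108,704/270,160,140)]),[.5,-.2])
print("tub",tu.x,tu.fun,"seat",toW(g,[.109,0,0]))
c,s=np.cos(g[2]),np.sin(g[2]);d=tu.x-g[:2]; tg=[c*d[0]+s*d[1],-s*d[0]+c*d[1]];print("tub in gauge",tg)
json.dump(dict(g=list(g),draw=v[5]-v[3],ptr=list(v[3:5]),mk=list(v[5:7]),tub=list(tu.x),tg=tg),open("est.json","w"))
R0=R.from_quat(bot.read_tool_rot()[[1,2,3,0]] if hasattr(bot.read_tool_rot(),'shape') else np.array(bot.read_tool_rot())[[1,2,3,0]]).as_matrix(); print(R0)
for q in (quat(g),quat2(g)):
    for p in ([tg[0]+.12,tg[1],.1],[.15,0,.01],[-.045,0,.134],[.02,0,.111],[.155,0,.111]): print(bot.solve_ik(toW(g,p),q))
E
python3 fit.py
```

```text
[ 0.5785  0.1758 -1.65   -0.2525  0.0203 -0.1199  0.0282] draw 0.13263013542566512
[[-0.1295 -1.2904]
 [ 0.2452 -0.8124]
 [-1.5553 -0.3052]
 [-0.2901 -0.9691]
 [ 0.1608 -1.1888]
 [ 1.1286  0.3943]
 [ 0.9938 -0.4497]
 [ 0.764   0.3644]
 [ 0.5966  1.601 ]
 [ 0.3268  0.9371]]
tub [ 0.5664 -0.1993] [ 0.3176 -1.0763  0.8673  1.7188] seat [0.5699 0.0672 0.    ]
tub in gauge [np.float64(0.3749225881687465), np.float64(0.017634180031416237)]
[[ 0.2346 -0.      0.9721]
 [-0.9721  0.      0.2346]
 [-0.     -1.      0.    ]]
[-0.635   0.5987 -0.1091  0.8631  0.      1.015 ]
[-0.0837  0.5951 -0.4032  0.5725  0.      1.5663]
[ 0.2439  0.5332 -0.1291  0.9084  0.      1.8939]
[ 0.1405  0.5137 -0.229   0.8281  0.      1.7905]
[-0.0926  0.4629 -0.3162  0.7917  0.      1.5574]
[-0.635   0.5987 -0.1091  0.8631  0.     -2.1266]
[-0.0837  0.5951 -0.4032  0.5725  0.     -1.5753]
[ 0.2439  0.5332 -0.1291  0.9084  0.     -1.2477]
[ 0.1405  0.5137 -0.229   0.8281  0.     -1.3511]
[-0.0926  0.4629 -0.3162  0.7917  0.     -1.5842]
```

Run:
```python
from h import *
e=json.load(open("est.json")); g=e["g"]; q=quat(g); tx,ty=e["tg"]
bot.set_gripper(1.0)
bot.move_pose(toW(g,[tx+.085,ty+.001,.15]),q)
bot.move_linear(toW(g,[tx+.085,ty+.001,.012]),speed=.12)
print(bot.read_position(),bot.read_clock(),bot.read_ft_force())
print(bot.move_linear(toW(g,[tx+.03,ty+.0,.012]),speed=.06,until_force=12), bot.read_position(),bot.read_ft_force())
shot("top","t1",(230,130,470,250),3.3); shot("side","s1",(180,140,430,320),3)
print(bot.read_clock())
```

```text
[ 0.5613 -0.2845  0.0128] 4.85 [-0.2283  0.5662 -0.156 ]
False [ 0.564 -0.229  0.012] [0.1435 0.1276 0.074 ]
6.0167
```

View pics/t1.png

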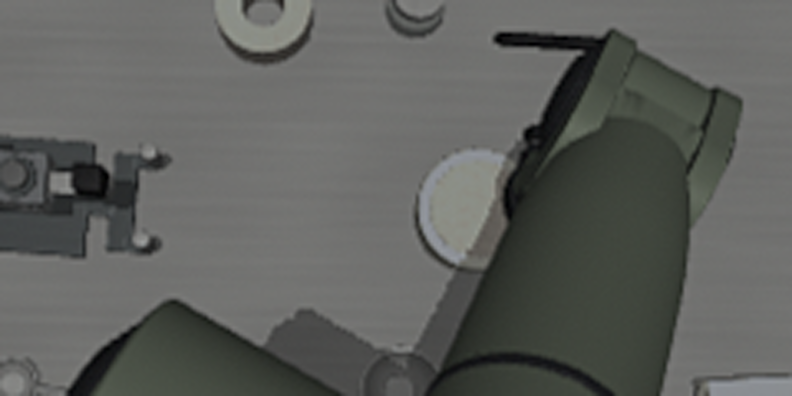

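View pics/s1.png

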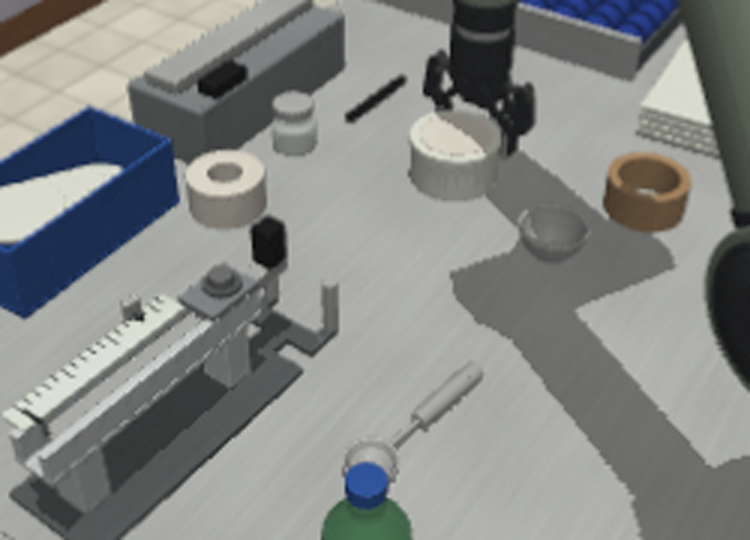

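The gripper straddles the tub's far side: in t1 the tub's left edge is at about (417,210), and in s1 the fingers sit either side of its rim at (435,90) and (520,120). Both pads look centred on the tub, so I'm going on with the push.

Run:
```python
from h import *
e=json.load(open("est.json")); g=e["g"]
print(bot.move_linear(toW(g,[.109+.07,.000,.012]),speed=.08,until_force=25), bot.read_position(),bot.read_ft_force())
print(bot.move_linear(toW(g,[.109+.030,.000,.012]),speed=.02,until_force=7), bot.read_position(),bot.read_ft_force())
p=np.array(bot.read_position())-np.array([g[0],g[1],0]);c,s=np.cos(g[2]),np.sin(g[2]);print("tcp in gauge",c*p[0]+s*p[1],-s*p[0]+c*p[1])
shot("top","t2",(200,150,340,240),5.5); shot("side","s2",(180,180,340,300),4.9)
print(bot.read_clock(),bot.read_ft_force())
for n in("top","side"): print(bot.search_frame(n,"tub"))
```

```text
False [ 0.5643 -0.0027  0.012 ] [-0.7997 -1.6957 -0.2668]
True [0.5669 0.0228 0.0119] [ 0.3363 -2.309   2.0956]
tcp in gauge 0.15352670614687178 0.0005589117593208844
10.3917 [ 0.777  -2.4836  1.5647]
[{'bbox': [163.2, 176.0, 102.4, 15.8], 'confidence': 0.31}]
[{'bbox': [275.9, 209.5, 31.3, 39.5], 'confidence': 0.62}]
```

View pics/t2.png

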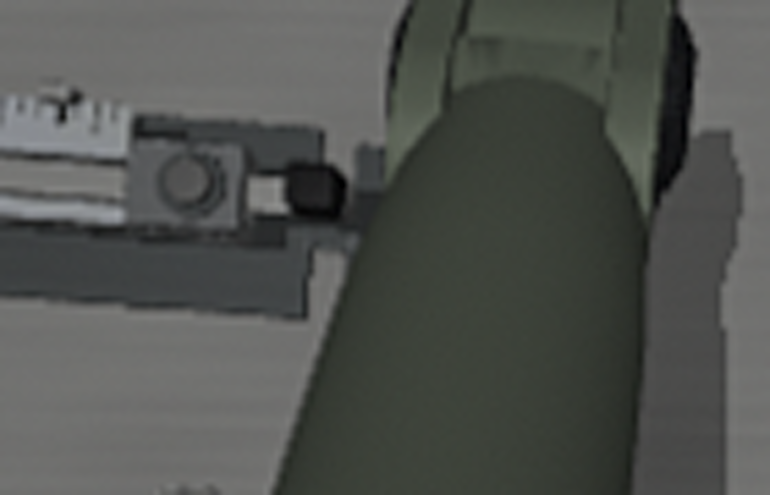

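View pics/s2.png

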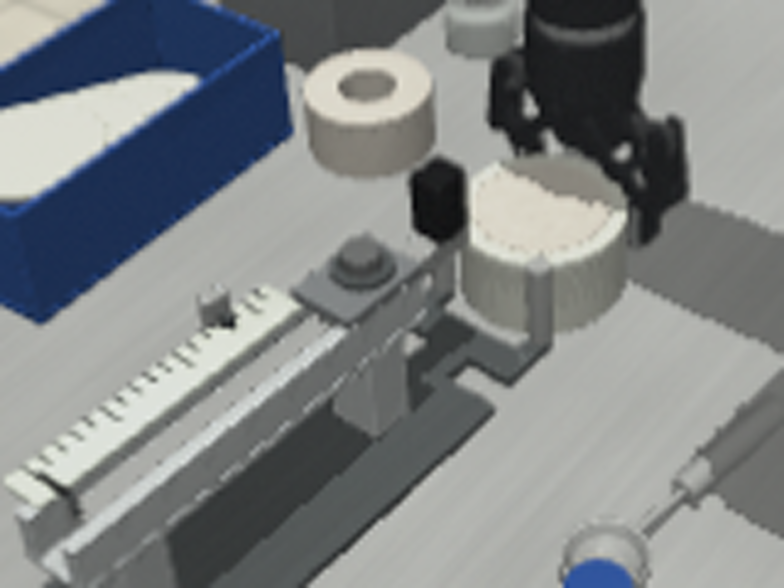

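In s2 the tub stands right behind the near post at (540,300), and the TCP is 44.5 mm past the seat, where I expected 46. A firmer push will confirm contact, then I'll back off and check from above.

Run:
```python
from h import *
e=json.load(open("est.json")); g=e["g"]
def gp():
    p=np.array(bot.read_position())-np.array([g[0],g[1],0]);c,s=np.cos(g[2]),np.sin(g[2]);return c*p[0]+s*p[1],-s*p[0]+c*p[1],p[2]
x,y,z=gp()
print(bot.move_linear(toW(g,[x-.012,0,.012]),speed=.015,until_force=10), gp(),bot.read_ft_force())
x,y,z=gp()
bot.move_linear(toW(g,[x+.05,0,.012]),speed=.1)
bot.move_linear(toW(g,[x+.05,0,.2]),speed=.2)
bot.set_gripper(0.0)
bot.move_pose(toW(g,[-.045,0,.19]),quat(g))
shot("top","t3",(150,150,340,240),4.2); shot("side","s3",(180,180,340,300),4.9)
print(bot.read_clock(),bot.read_ft_force(),gp())
for n in("top","side"): print(bot.search_frame(n,"tub"))
```

```text
True (np.float64(0.1537019823659576), np.float64(0.00044919739353940433), np.float64(0.01165759946068463)) [-0.6739 -2.3629  2.4327]
14.475 [ 0.1615 -0.1216 -1.1307] (np.float64(-0.043319636654988815), np.float64(0.0005377616595400266), np.float64(0.19016009976878578))
[{'bbox': [272.4, 172.1, 36.4, 35.6], 'confidence': 0.97}, {'bbox': [207.1, 180.1, 58.3, 11.3], 'confidence': 0.62}]
[{'bbox': [276.8, 209.6, 30.1, 37.2], 'confidence': 0.82}, {'bbox': [179.6, 211.5, 111.6, 118.1], 'confidence': 0.74}]
```

View pics/t3.png

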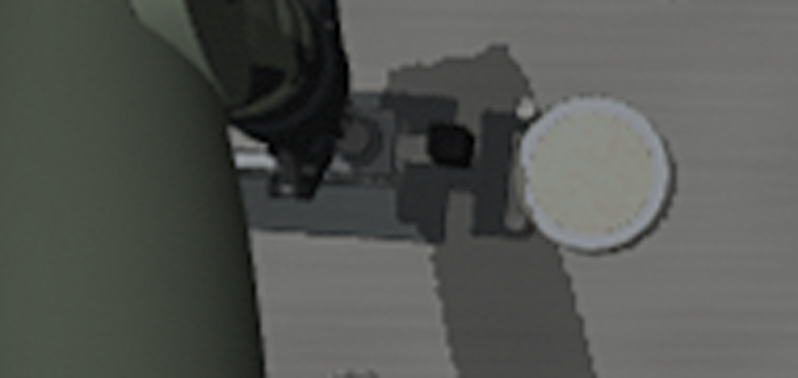

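View pics/s3.png

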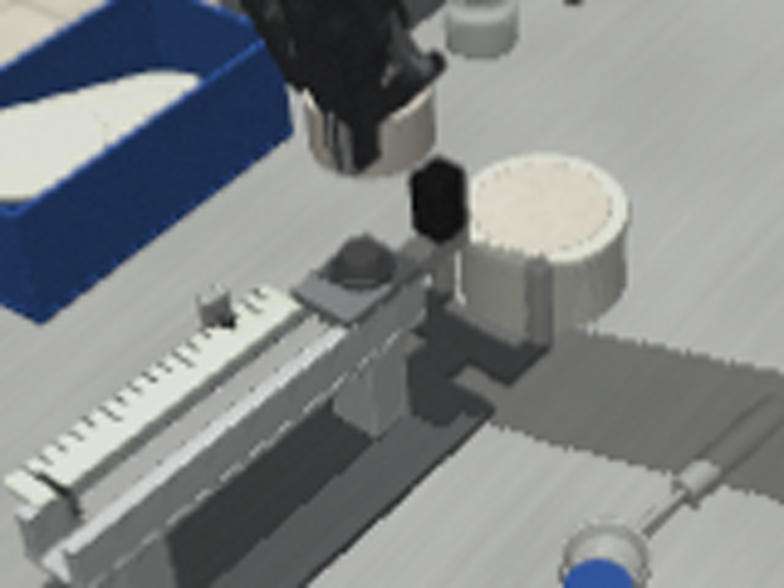

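In t3 the lid is centred near (596,174), and the rim touches the post tops at (526,107) and (518,220). Next I'll check that number against the fitted seat and press the button.

Run:
```python
from h import *
e=json.load(open("est.json")); g=e["g"]
def gp():
    p=np.array(bot.read_position())-np.array([g[0],g[1],0]);c,s=np.cos(g[2]),np.sin(g[2]);return np.array([c*p[0]+s*p[1],-s*p[0]+c*p[1],p[2]])
s=toW(g,[.109,0,.062])
print("seat px",proj("top",s),pix(596,174,4.2,150,150),proj("side",s),pix(547,205,4.9,180,180))
bot.move_linear(toW(g,[-.045,0,.145]),speed=.1)
print(gp(),bot.read_ft_force())
print(bot.move_linear(toW(g,[-.045,0,.118]),speed=.015,until_force=20), gp(),bot.read_ft_force())
bot.wait(.2);print(gp(),bot.read_ft_force())
shot("side","s4",(180,180,340,300),4.9); print(bot.read_clock())
```

```text
seat px [290.3671 189.8257] [291.5238 191.0476] [290.8221 222.1445] [291.2347 221.4388]
[-0.0449  0.0002  0.1452] [ 0.3172  0.2283 -0.0528]
True [-0.045   0.0001  0.126 ] [-1.2679  0.6166  5.4628]
[-0.045   0.0001  0.126 ] [-1.8623 -0.5533  4.9965]
16.6917
```

View pics/s4.png

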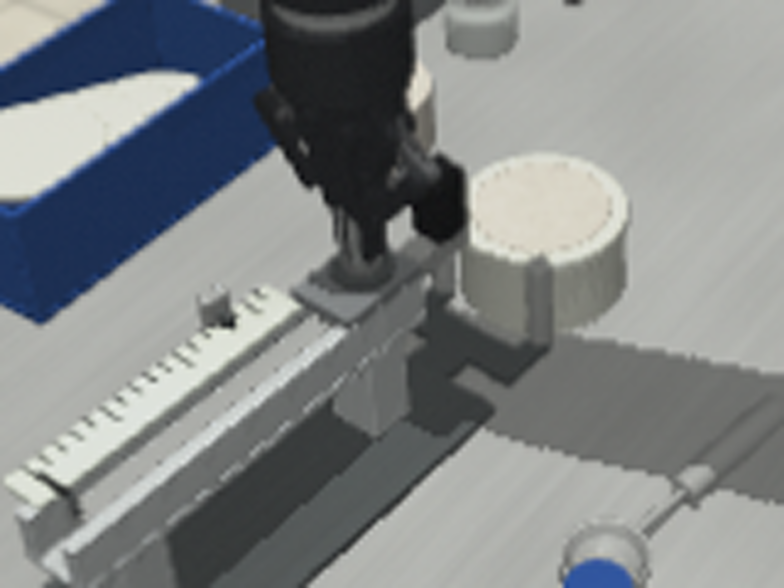

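The press stopped at z = 126.0 mm, which is the full 8 mm, with a hard stop at 20 N; s4 shows the fingertips flush at the collar near (362,270). Next is gripping the hand grip.

Run:
```python
from h import *
e=json.load(open("est.json")); g=e["g"]
def gp():
    p=np.array(bot.read_position())-np.array([g[0],g[1],0]);c,s=np.cos(g[2]),np.sin(g[2]);return np.array([c*p[0]+s*p[1],-s*p[0]+c*p[1],p[2]])
bot.move_linear(toW(g,[-.045,0,.19]),speed=.12)
bot.set_gripper(1.0)
bot.move_linear(toW(g,[.02,0,.19]),speed=.12)
shot("side","s5",(180,180,340,300),4.9)
print(bot.move_linear(toW(g,[.02,0,.109]),speed=.06,until_force=8),gp())
bot.set_gripper(0.0,grasp_force=40)
print(bot.read_gripper_width(),gp(),bot.read_ft_force(),bot.read_clock())
shot("side","s6",(180,180,340,300),4.9); shot("top","t6",(150,150,340,240),4.2)
```

```text
False [0.0199 0.0003 0.1094]
0.2744340853159433 [0.02   0.0008 0.1093] [3.3154 0.3747 0.5126] 20.9917
```

View pics/s5.png

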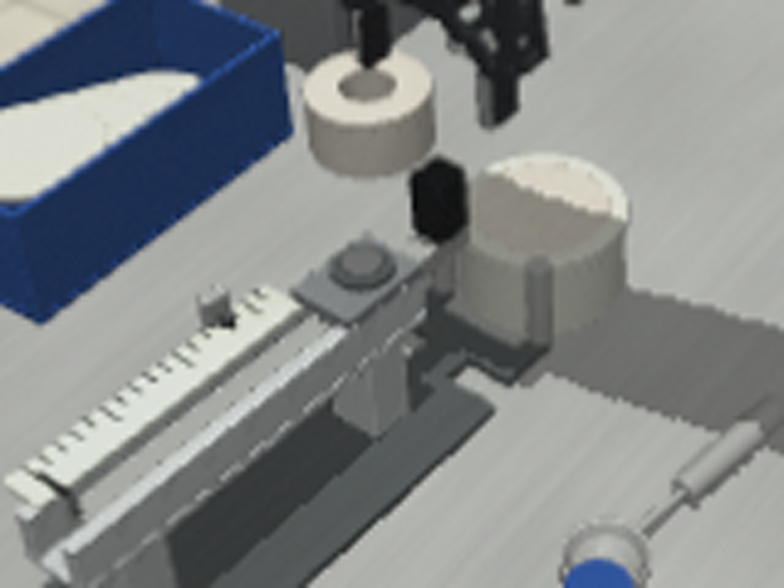

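View pics/s6.png

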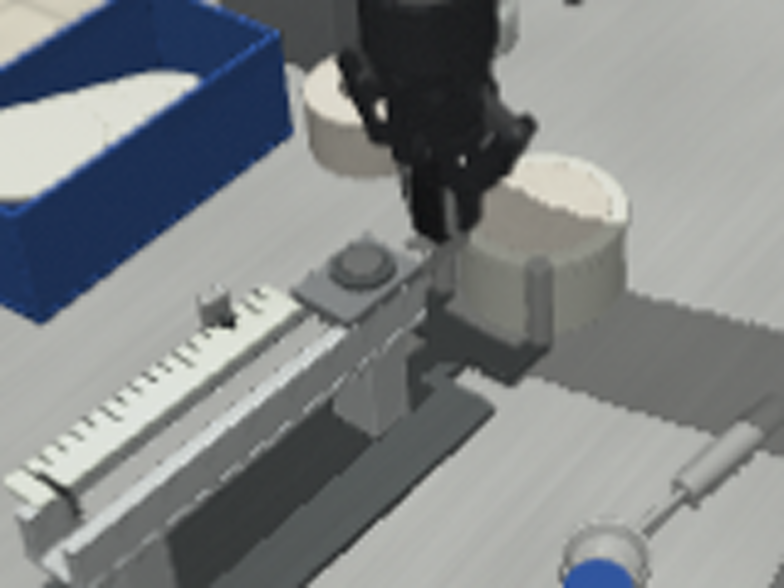

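Width 0.274 × 85 ≈ 23 mm matches the 24 mm grip, held at (440,215), and s5 shows the button low at (362,262). I'll draw the arm out to the estimate, 132.6 mm.

Run:
```python
from h import *
e=json.load(open("est.json")); g=e["g"]
def gp():
    p=np.array(bot.read_position())-np.array([g[0],g[1],0]);c,s=np.cos(g[2]),np.sin(g[2]);return np.array([c*p[0]+s*p[1],-s*p[0]+c*p[1],p[2]])
p=gp()
print(bot.move_linear(toW(g,[p[0]+e["draw"],p[1],p[2]]),speed=.05,until_force=35),gp()-p)
bot.wait(.3)
print(bot.read_gripper_width(),bot.read_ft_force(),bot.read_clock())
shot("side","s7",(180,190,310,290),6); shot("top","t7",(150,150,290,220),5.5)
shot("side","s7b",(180,180,340,300),4.9)
```

```text
False [0.1309 0.0023 0.0001]
0.277761075771834 [10.3362  4.0919 -6.1783] 24.1917
```

View pics/s7.png

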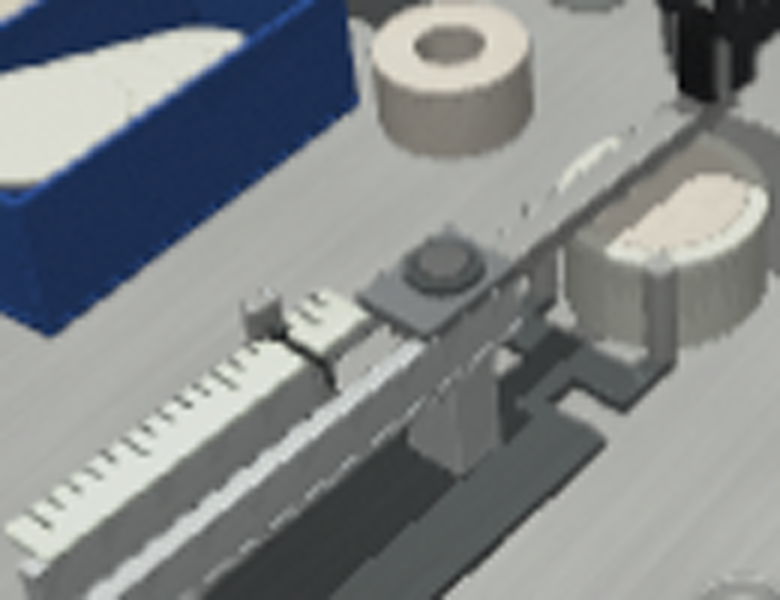

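View pics/t7.png

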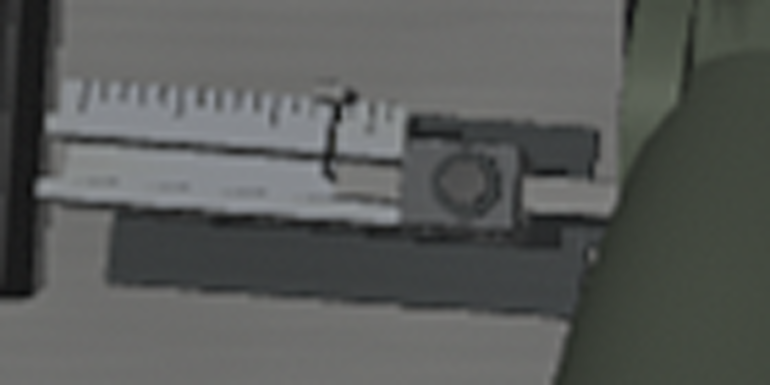

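View pics/s7b.png

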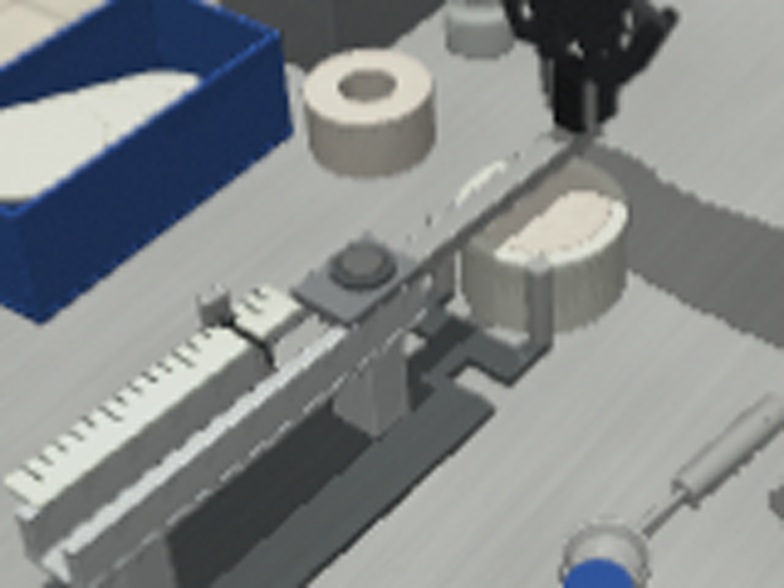

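The pointer now meets the clip's tongue, at about (333,105) in t7 and (283,338) in s7. The tub is still at the posts and the button is down. I'll zoom in to measure the residual.

Run:
```python
import cv2
ims=[]
for f,(x,y) in (("t7_full",(200,160)),("top0",(200,160)),("s7_full",(215,235)),("side0",(215,235))):
    a=cv2.imread(f"pics/{f}.png")[y:y+25,x:x+32]
    a=cv2.convertScaleAbs(a,alpha=1.5 if f[0]=="t" else 1)
    ims.append(cv2.resize(a,(384,300),interpolation=cv2.INTER_NEAREST))
cv2.imwrite("pics/z.png",cv2.vconcat([cv2.hconcat(ims[:2]),cv2.hconcat(ims[2:])]))
```

```text
(no output)
```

View pics/z.png

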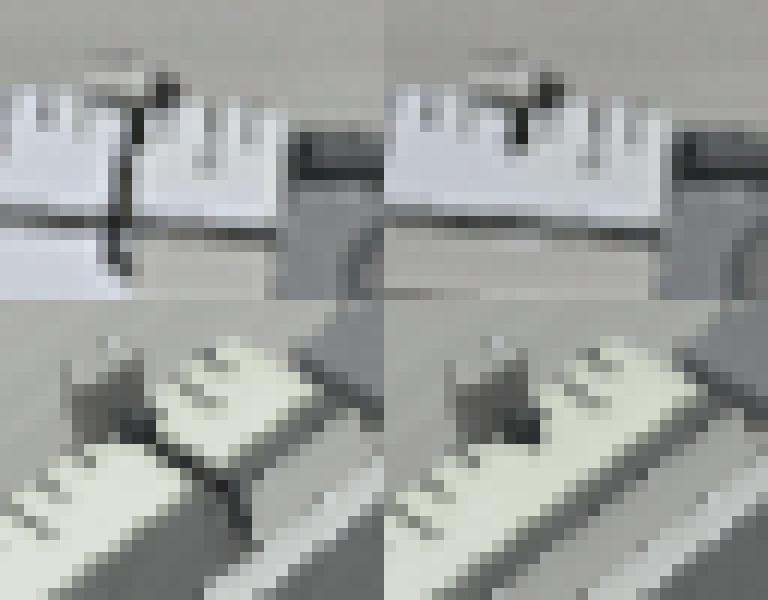

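Run:
```python
from h import *
e=json.load(open("est.json")); g=e["g"]
def gp():
    p=np.array(bot.read_position())-np.array([g[0],g[1],0]);c,s=np.cos(g[2]),np.sin(g[2]);return np.array([c*p[0]+s*p[1],-s*p[0]+c*p[1],p[2]])
p=gp()
print(p,bot.move_linear(toW(g,[p[0]+.0028,p[1]+.0005,p[2]]),speed=.02),gp()-p)
bot.wait(.5)
print(gp()-p,bot.read_gripper_width(),bot.read_ft_force(),bot.read_joint_vel(),bot.read_clock())
shot("side","s8",(180,180,340,300),4.9); shot("top","t8",(150,150,290,220),5.5)
ims=[]
for f,(x,y) in (("t8_full",(200,160)),("s8_full",(215,235))):
    a=cv2.imread(f"pics/{f}.png")[y:y+25,x:x+32]
    ims.append(cv2.resize(a,(384,300),interpolation=cv2.INTER_NEAREST))
cv2.imwrite("pics/z8.png",cv2.hconcat(ims))
```

```text
[0.1509 0.0031 0.1093] False [ 0.0012  0.     -0.    ]
[ 0.0012 -0.     -0.    ] 0.27304800188775297 [ 2.1512  5.6252 -0.1404] [-0.0001 -0.0006 -0.0009  0.0021 -0.0002 -0.0014] 25.1417
```

View pics/z8.png

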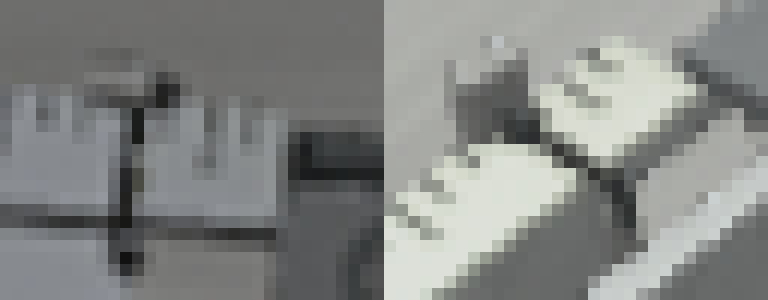

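View pics/s8.png

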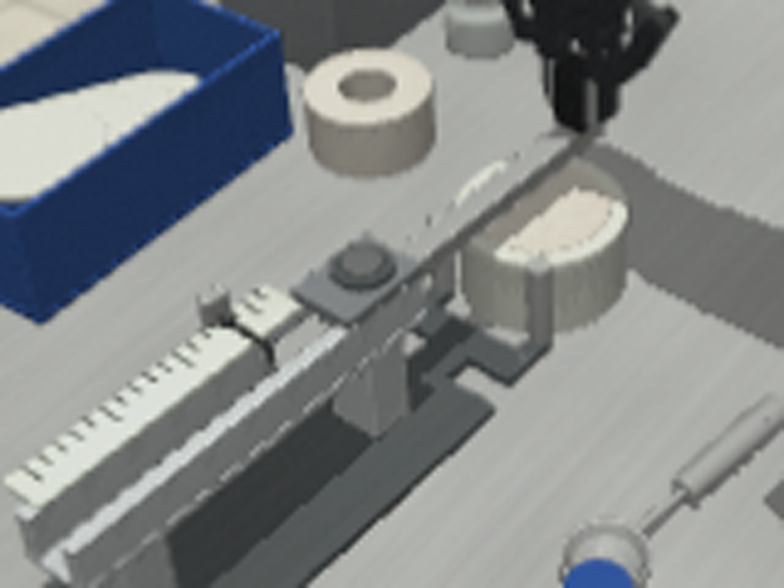

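In z8 the needle and the tongue form one continuous line, at (137,125) in the top tile and (540,140) in the side tile. In s8 the button is down at (362,262), the tub is at the posts, and the grip is held at (580,115) against about 5.6 N of spring. Handing in.

Run:
```python
from cell import bot
print(bot.close_job())
```

```text
the job is handed in; nothing more can be done
None
```

The job is done and handed in at about 25 s of the 64 s allowed; no verdict is reported, so the checks below are my own.

- **Tub:** I pushed it flat to the posts with the open fingers cradling its far side. It stopped against a firm push, and in the pictures it touches both posts. The lid centre was about 1.7 px (roughly 4 mm) from the fitted seat in the top view and 0.8 px in the side view, within the 12 mm limit.
- **Lock button:** I pressed it until it stopped hard at 20 N with the fingertips at 126.0 mm, the full 8 mm of travel. It still looked down in the last picture.
- **Arm:** I drew it out about 132 mm and held it with a 40 N grip. In both camera views the pointer lines up with the tongue of the mark, within about 1 mm in my estimate. The wrist read about 5.6 N along the draw with the joints practically still.

**What disagreed:**
- My fitted gauge heading was off by about 1°, which put 10 N sideways on the arm during the draw. A small correction brought that down to about 2 N.
- The two cameras differed by about 1 px (2–3 mm), in line with the stated calibration error.
- The trained networks gave several false or missed detections. I took positions from the pictures instead.

I did not measure the bystanders at the end. The ones in view in the last side picture looked unmoved, and no contact showed up.

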